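# Nest the fallen mixing cup in the stack stand and swing the keeper over it

### The arm

A 6-joint arm with a two-finger parallel gripper is mounted at the origin on the work surface. World frame = base frame: x ahead of the robot, y to its left, z up, the work surface at z = 0. Lengths are in m, angles in degrees, forces in N, time in s.
With the tool pointing down it reaches from about 0.325 to 0.85 m from the base axis. Payload 15.5 kg.
Tool frame: the origin (TCP) lies at the very end of the fingers, on their centre line; the grasp point (between the pads) lies arm.grip_depth behind it (arm.grip_depth is the distance from the TCP to the grasp point, in m); z points along the fingers, y is the direction in which the jaws open and shut (so a half turn about z gives the same grasp; the last joint's range is limited). The gripper opens to 91 mm and grips with 3 to 60 N. Pads are 32 mm wide; open, the fingers measure 118 mm over their backs; the gripper's body (76 mm by 178 mm) begins 60 mm behind the grasp point.
Start: joints at [-79.784, 28.281, 77.091, -0, 74.628, -5.472], TCP at [0.169, -0.602, 0.214] pointing down, gripper open.
Joint ranges: [-166.48, 166.48], [-47.26, 123.95], [12.59, 153.08], [-70.14, 250.14], [6.76, 159.57], [-176.63, 176.63]. Speed limits (degrees/s): [108.29, 108.29, 147.25, 172.46, 172.46, 172.46].

### API

Orientations are given as a 3x3 rotation matrix whose columns are the frame's x, y, z axes.
In Python, from rig import arm gives the robot as it stands. Calls block until the motion is done:
- arm.move_to(position, orientation): joint-space move of the TCP to a pose.
- arm.move_l(position, orientation=None, feed=0.15): straight line of the TCP; orientation=None keeps the orientation; feed is the mean speed in m/s.
- arm.move_joints(angles): joint-space move.
- arm.grip(opening): finger opening in m; the grip force is fixed at half the most; returns when the fingers have stopped.
- arm.sleep(seconds).
- arm.solve_ik(position, orientation): joint angles nearest the present ones, or None.
- arm.snapshot(name): name is "side" or "top" or "wrist"; returns the picture (400x640x3 uint8, red, green, blue); there is no depth.
- arm.get_calibration(name): a dict with "intrinsics" (3x3 intrinsics, pixels), "cam_to_world" (4x4, takes a point from camera to world coordinates). Camera axes: x right, y down, z forward; pixel columns grow to the right and rows downward; lengths in m; the calibration is good to about 2 mm. A picture is of the moment at which its call begins: read the wrist's pose just before it. get_calibration takes no time and is no camera call; for the wrist camera it gives the pose at the moment of the call.
A pose or a line that the arm cannot do raises arm.Unreachable and nothing moves.
- arm.sign_off(): hands the job in, once; it reports no verdict.
Readings, each from a call of its own:
- arm.current_t(): time.
- arm.current_joint_positions(): joint angles.
- arm.current_dq(): joint speeds.
- arm.current_tau(): joint torques, N m.
- arm.current_ee_pos(): TCP position.
- arm.current_tool_rot(): TCP orientation.
- arm.current_force(): force on the tool from outside, world axes, zero at the start.
- arm.current_torque(): the same for the moment, N m.
- arm.current_width(): finger opening in m.
Only numpy, scipy, OpenCV 4.12 (cv2) and the standard library are available. Lean on these libraries where they do the work, as an engineer would, in place of code of your own. Each camera call takes 0.05 s, during which the arm holds its last target. There are 200 camera calls.

### The job

Clear the booth bench before the fan starts: stand the white mixing cup that lies on its side upright on the bare bench and let go of it, then pick it up again and lower it, mouth up, into the identical cup in the stack stand, holding on until its shoulder sits on the rim of the cup below. Then swing the stand's keeper arm over the stack until it meets its stop. Leave the lower cup standing in the stand, and leave the jar and the tape roll where they are.

Things in the scene. Friction and masses are not known exactly. Their poses are not given: they have to be found in the camera images.
- lying_cup: White plastic cup, 90 mm tall, 70 g, lying on its side, mouth roughly towards the robot. Conical body (outer diameter 33 mm at foot, 56 mm on top), then a step out (shoulder) to a straight collar, 64 mm outside, 24 mm high, up to the rim; wall 1.8 mm. Origin on the axis at shoulder level; z out of the mouth: underside z = -66 mm, rim +24 mm.
- standing_cup: The lower cup, identical to the lying cup in shape and size, with the same origin (on the axis, at shoulder level, 66 mm above its underside) and axes. It starts standing mouth up, loose, in the stand's seat; its rim is 102 mm above the bench. Nested, the other cup's shoulder sits on this rim, its origin 24 mm above this one's.
- stand: Stack stand fixed to the bench: aluminium plate 155 x 110 x 12 mm with a low black centring ring (39 mm bore, 50 mm outside, 8 mm high) for a cup's foot, and a steel post, 18 mm thick, 78 mm from the ring's centre towards +x. Origin on the bench under the ring's centre, z up; the plate spans x = -55 to +100 mm, y = -55 to +55 mm.
- seat (a point): Centre of the centring ring, on the plate's top, 12 mm above the bench.
- pivot (a point): The keeper's vertical hinge axis on top of the post, at the height of the arm's underside, 132 mm above the bench (6 mm above the rim of a fully nested pair).
- knob (a point): Top centre of the round black upright knob at the arm's end: 16 mm diameter, 25 mm tall above the arm's top face (arm 7 mm thick, 16 mm wide), 88 mm from the hinge axis; its top is 164 mm above the bench.
- keeper (a joint): Angle of the keeper arm, rad: 0 = against its stop, the arm over the stack (pointing from the post along the stand's -x); grows as the arm swings out, clockwise seen from above, towards the stand's +y; 1.57 = out along the stand's +y. It moves lightly and stays where it is left.
- jar: Bystander: grey jar with black lid, 60 mm diameter, 75 mm tall, origin at the centre of its underside.
- tape: Bystander: yellow roll of masking tape lying flat, 90 mm diameter, 24 mm tall, origin at the centre of its underside.

How it is judged:
By the outcome, as a careful person would: the job done as asked, in the order asked, and still so for the second after the job is handed in, with the robot touching nothing.
It also fails if it takes over 64 s, if anything falls off the work surface, if the arm or the gripper's body presses on something with over 40 N, if the wrist force passes 120 N, or if a joint passes its speed limit or range.

## Working session

There is one attempt and no reset: what is moved stays moved. The work goes in short steps, each a Python script; the robot and the scene stay as the last script left them, time stands still between calls to the robot, and variables do not carry over. Pictures are saved under pics/ and viewed, about 8 in all and at most 12, crops included, and the job is handed in when it is done.

```bash
mkdir -p pics; ls
python3 - <<'E'
from rig import arm
import cv2,numpy as np
np.set_printoptions(precision=4,suppress=True)
for n in("top","side"):
    cv2.imwrite(f"pics/{n}0.png",arm.snapshot(n)[:,:,::-1]); c=arm.get_calibration(n);print(n,c["intrinsics"],c["cam_to_world"])
print(arm.grip_depth,arm.current_t(),arm.current_tool_rot(),arm.current_width())
E
```

```text
pics
top [[459.9216   0.     328.9174]
 [  0.     459.9216 192.2677]
 [  0.       0.       1.    ]] [[ 0.0141 -0.9996  0.024   0.5463]
 [-0.9998 -0.0145 -0.0168  0.0165]
 [ 0.0171 -0.0237 -0.9996  0.8187]
 [ 0.      0.      0.      1.    ]]
side [[371.6208   0.     323.4637]
 [  0.     371.6208 196.2433]
 [  0.       0.       1.    ]] [[-0.9456 -0.1922  0.2625  0.3941]
 [-0.3251  0.589  -0.7398  0.473 ]
 [-0.0124 -0.7849 -0.6195  0.5479]
 [ 0.      0.      0.      1.    ]]
0.0188 0.1 [[ 0.9627  0.2704 -0.0002]
 [ 0.2704 -0.9627  0.0011]
 [ 0.0001 -0.0011 -1.    ]] 0.09150320998476945
```

View pics/top0.png

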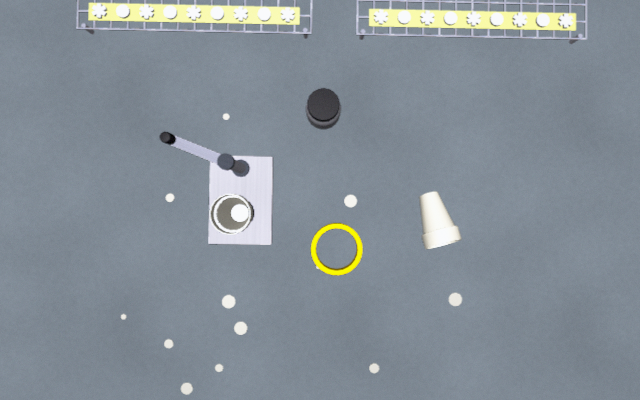

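View pics/side0.png

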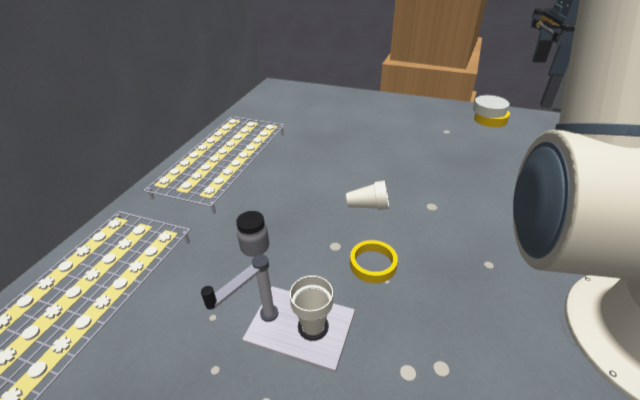

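```bash
cat > h.py <<'E'
from rig import arm
import cv2,numpy as np
np.set_printoptions(precision=4,suppress=True)
def ray(c,u,v,z):
    K,T=c["intrinsics"],c["cam_to_world"]
    d=T[:3,:3]@np.linalg.solve(K,[u,v,1.]); o=T[:3,3]
    return o+d*(z-o[2])/d[2]
def proj(c,p):
    T=np.linalg.inv(c["cam_to_world"]); q=c["intrinsics"]@(T[:3,:3]@p+T[:3,3]); return q[:2]/q[2]
def rot(zd,yd):   # tool axes from approach and jaw direction
    z=np.array(zd,float); z/=np.linalg.norm(z); y=np.array(yd,float); y-=z*(y@z); y/=np.linalg.norm(y)
    return np.column_stack([np.cross(y,z),y,z])
def lookwrist(name):
    c=arm.get_calibration("wrist"); np.save(f"pics/{name}.npy",c,allow_pickle=True)
    cv2.imwrite(f"pics/{name}.png",arm.snapshot("wrist")[:,:,::-1])
def wc(name): return np.load(f"pics/{name}.npy",allow_pickle=True).item()
E
python3 - <<'E'
from h import *
c=arm.get_calibration("top")
for n,u,v,z in [("rimcup",232,214,.102),("pivottop",227,161,.14),("postbase",241,168,.012),("knob",167,137,.164),("foot",429.5,193,.02),("rimmid",441.5,246,.032),("plate",209,156,.012),("plate",272,156,.012),("plate",272,244,.012),("plate",209,244,.012),("jar",323,104,.075),("tape",337,249,.024)]:
    print(n,ray(c,u,v,z))
w=arm.get_calibration("wrist")["cam_to_world"]; R=arm.current_tool_rot();p=arm.current_ee_pos()
print("cam in tool",R.T@(w[:3,3]-p),R.T@w[:3,:3], arm.get_calibration("wrist")["intrinsics"][0,0])
a=cv2.imread("pics/top0.png")[170:265,400:480]
b=cv2.imread("pics/top0.png")[120:260,155:285]
cv2.imwrite("pics/crop.png",np.hstack([cv2.resize(a,None,fx=5,fy=5,interpolation=2)[:475],cv2.resize(b,None,fx=3,fy=3,interpolation=2)[:475] if 0 else cv2.resize(b,(390,475),interpolation=2)]))
E
```

```text
rimcup [0.5275 0.1543 0.102 ]
pivottop [0.6064 0.1559 0.14  ]
postbase [0.6059 0.1575 0.012 ]
knob [0.6371 0.2365 0.164 ]
foot [ 0.5667 -0.1724  0.02  ]
rimmid [ 0.4758 -0.191   0.032 ]
plate [0.6261 0.2137 0.012 ]
plate [0.6278 0.1037 0.012 ]
plate [0.4738 0.1011 0.012 ]
plate [0.4724 0.2106 0.012 ]
jar [0.7074 0.0156 0.075 ]
tape [ 0.4677 -0.0122  0.024 ]
cam in tool [ 0.082  -0.0006 -0.1687] [[-0.0002 -0.9579 -0.2871]
 [ 1.     -0.0004  0.0005]
 [-0.0005 -0.2871  0.9579]] 303.0099198167303
```

View pics/crop.png

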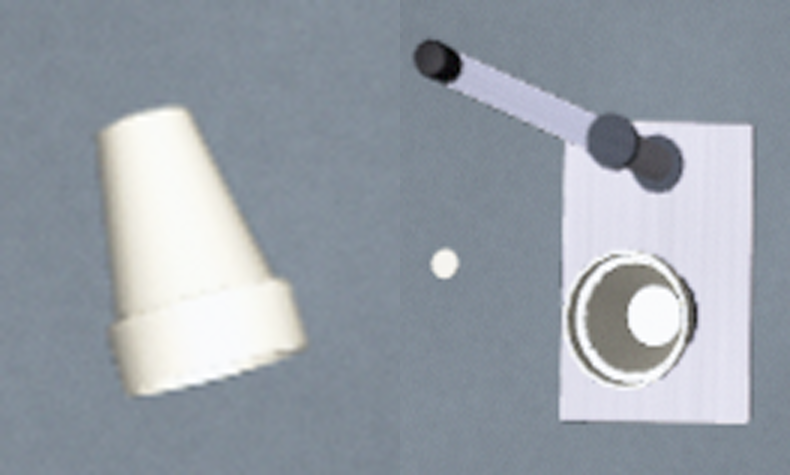

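Top view: collar mid at about pixel (442,237), foot centre (429,194), rim of lower cup (232,214), pivot (227,161), knob (167,137). Next I check which tool tilts can be reached.

```bash
cat >> h.py <<'E'
_c=arm.get_calibration("top"); P=lambda u,v,z:ray(_c,400+u/5,170+v/5,z)
_f=P(147,122,.016); _r=P(216.5,371.5,.0366); _m=P(209,337.5,.0339)
t=np.deg2rad(13.2); _d=_r[:2]-_f[:2]; _d/=np.linalg.norm(_d)
cz=np.r_[_d*np.cos(t),np.sin(t)]            # cup axis (mouth)
jaw=np.cross([0,0,1],cz); jaw/=np.linalg.norm(jaw)
gp=_m
def tdir(ax,al):  # approach: -ax turned by al towards underside
    from scipy.spatial.transform import Rotation as Ro
    return Ro.from_rotvec(jaw*s*al).apply(-ax)
s=1
if tdir(cz,.3)[2]>-cz[2]: s=-1
E
python3 - <<'E'
from h import *
print(gp,cz,jaw,_f if 0 else np.linalg.norm(_r-_f) if 0 else "")
up=np.array([0,0,1.]); g=arm.grip_depth
for al in (15,20,25,30,35,40):
  for sg in(1,-1):
    a=np.deg2rad(al); z0=tdir(cz,a); z1=tdir(up,a); 
    r=[arm.solve_ik(p-0+z*g,rot(z,sg*jaw)) for p,z in((gp-.09*z0,z0),(gp,z0),(np.r_[gp[:2],.15],z0),(np.r_[.5,-.2,.15],z1),(np.r_[.5,-.2,.078],z1))]
    print(al,sg,[None if q is None else np.round(q) for q in r])
E
```

```text
[ 0.4905 -0.1909  0.0339] [-0.9486 -0.219   0.2284] [ 0.225  -0.9744  0.    ] 
15 1 [array([ -77.,   57.,  136.,   98.,   63., -105.]), array([ -62.,   62.,  132.,  111.,   66., -104.]), array([-62.,  42., 132., 101.,  60., -83.]), array([-23.,  33.,  85.,  -9.,  74.,  58.]), array([-23.,  38.,  88., -10.,  66.,  59.])]
15 -1 [array([-77.,  57., 136.,  98.,  63.,  75.]), array([-62.,  62., 132., 111.,  66.,  76.]), array([-62.,  42., 132., 101.,  60.,  97.]), array([ -23.,   33.,   85.,   -9.,   74., -122.]), array([ -23.,   38.,   88.,  -10.,   66., -121.])]
20 1 [array([-73.,  51., 136.,  98.,  57., -98.]), array([-60.,  57., 131., 112.,  60., -99.]), array([-60.,  37., 130.,  99.,  54., -75.]), array([-21.,  35.,  82., -11.,  80.,  59.]), array([-21.,  41.,  85., -12.,  72.,  61.])]
20 -1 [array([-73.,  51., 136.,  98.,  57.,  82.]), array([-60.,  57., 131., 112.,  60.,  81.]), array([-60.,  37., 130.,  99.,  54., 105.]), array([ -21.,   35.,   82.,  -11.,   80., -121.]), array([ -21.,   41.,   85.,  -12.,   72., -119.])]
25 1 [array([-69.,  44., 134.,  97.,  52., -89.]), array([-
[... 1140 characters left out ...]
,  34., 130.,  88.,  40., 115.]), array([-51.,  45., 127., 107.,  39., 102.]), array([-51.,  27., 123.,  78.,  38., 138.]), array([ -18.,   43.,   73.,  -17.,   95., -118.]), array([ -18.,   48.,   75.,  -17.,   88., -115.])]
40 1 [array([-55.,  30., 127.,  79.,  35., -50.]), array([-48.,  42., 125., 100.,  32., -67.]), array([-48.,  25., 120.,  67.,  35., -28.]), array([-17.,  45.,  70., -19., 100.,  63.]), array([-17.,  50.,  72., -19.,  94.,  65.])]
40 -1 [array([-55.,  30., 127.,  79.,  35., 130.]), array([-48.,  42., 125., 100.,  32., 113.]), array([-48.,  25., 120.,  67.,  35., 152.]), array([ -17.,   45.,   70.,  -19.,  100., -117.]), array([ -17.,   50.,   72.,  -19.,   94., -115.])]
```

Run:
```python
from h import *
up=np.array([0,0,1.]); g=arm.grip_depth
for al in (45,52,60,68):
  for sg in(1,-1):
    a=np.deg2rad(al); z0=tdir(cz,a); z1=tdir(up,a); 
    r=[arm.solve_ik(p-0+z*g,rot(z,sg*jaw)) for p,z in((gp-.09*z0,z0),(gp,z0),(np.r_[gp[:2],.15],z0),(np.r_[.5,-.2,.15],z1),(np.r_[.5,-.2,.078],z1))]
    print(al,sg,z0,z1,*[None if q is None else np.round(q) for q in r])
```

```text
45 1 [ 0.5134  0.1185 -0.8499] [-0.689  -0.1591 -0.7071] [-51.  27. 123.  66.  31. -32.] [-45.  39. 122.  89.  26. -52.] [-45.  23. 117.  54.  33. -12.] [-16.  48.  67. -21. 105.  63.] [-16.  53.  69. -20.  99.  65.]
45 -1 [ 0.5134  0.1185 -0.8499] [-0.689  -0.1591 -0.7071] [-51.  27. 123.  66.  31. 148.] [-45.  39. 122.  89.  26. 128.] [-45.  23. 117.  54.  33. 168.] [ -16.   48.   67.  -21.  105. -117.] [ -16.   53.   69.  -20.   99. -115.]
52 1 [ 0.4087  0.0944 -0.9078] [-0.7678 -0.1773 -0.6157] [-45.  25. 118.  44.  31.  -5.] [-40.  37. 118.  65.  22. -24.] [-40.  22. 113.  36.  35.   9.] [-15.  52.  63. -23. 112.  63.] [-15.  57.  64. -23. 106.  65.]
52 -1 [ 0.4087  0.0944 -0.9078] [-0.7678 -0.1773 -0.6157] [-45.  25. 118.  44.  31. 175.] [-40.  37. 118.  65.  22. 156.] [ -40.   22.  113.   36.   35. -171.] [ -15.   52.   63.  -23.  112. -117.] [ -15.   57.   64.  -23.  106. -115.]
60 1 [ 0.2816  0.065  -0.9573] [-0.8438 -0.1948 -0.5   ] [-38.  24. 112.  23.  35.  20.] [-36.  35. 113.  33.  24.  12.] [-36.  23. 108.  20.  40.  27.] [-14.  56.  60. -27. 119.  62.] [-14.  61.  60. -26. 114.  65.]
60 -1 [ 0.2816  0.065  -0.9573] [-0.8438 -0.1948 -0.5   ] [ -38.   24.  112.   23.   35. -160.] [ -36.   35.  113.   33.   24. -168.] [ -36.   23.  108.   20.   40. -153.] [ -14.   56.   60.  -27.  119. -118.] [ -14.   61.   60.  -26.  114. -115.]
68 1 [ 0.1491  0.0344 -0.9882] [-0.9034 -0.2086 -0.3746] [-33.  26. 105.   9.  43.  38.] [-32.  35. 108.  12.  31.  35.] [-32.  24. 102.   8.  48.  40.] [-13.  60.  56. -30. 125.  61.] [-13.  66.  56. -29. 121.  64.]
68 -1 [ 0.1491  0.0344 -0.9882] [-0.9034 -0.2086 -0.3746] [ -33.   26.  105.    9.   43. -142.] [ -32.   35.  108.   12.   31. -145.] [ -32.   24.  102.    8.   48. -140.] [ -13.   60.   56.  -30.  125. -119.] [ -13.   66.   56.  -29.  121. -116.]
```

Run:
```python
from h import *
g=arm.grip_depth; a=np.deg2rad(50); up=np.array([0,0,1.])
z0=tdir(cz,a); z1=tdir(up,a); R0=rot(z0,jaw); R1=rot(z1,jaw)
arm.move_to(gp-.09*z0+g*z0,R0)
arm.move_l(gp+g*z0,R0,feed=.12)
print("F",arm.current_force())
arm.grip(.05); print("w",arm.current_width(),arm.current_force())
arm.move_l(np.r_[gp[:2],.13]+g*z0,R0,feed=.1)
print("w",arm.current_width(),arm.current_force())
arm.move_to(np.array([.51,-.195,.15])+g*z1,R1)
print("w",arm.current_width(),arm.current_force(),arm.current_t())
arm.move_l(np.array([.51,-.195,.088])+g*z1,R1,feed=.1)
cv2.imwrite("pics/side1.png",cv2.resize(arm.snapshot("side")[100:280,300:500,::-1],None,fx=3,fy=3,interpolation=2)); print(arm.current_t())
```

```text
F [ 0.6091 -0.4091  0.0406]
w 0.06409867005213384 [ 0.0201 -0.0145  1.6036]
w 0.06415248779833606 [ 0.7514  0.1549 -0.912 ]
w 0.06441094493670495 [ 0.13   -0.4131 -0.3921] 5.775
6.5917
```

View pics/side1.png

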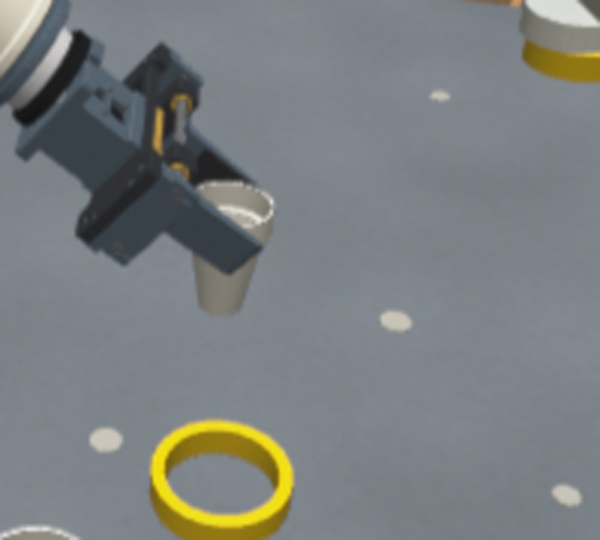

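Side view: the cup is held nearly upright (foot (220,305), rim centre (235,203) in the crop). It leans about 2° towards the robot, so I correct that, lower it to contact and let go.

Run:
```python
from h import *
g=arm.grip_depth; a=np.deg2rad(52); up=np.array([0,0,1.])
z1=tdir(up,a); R1=rot(z1,jaw); p=np.array([.51,-.195,.086])
arm.move_l(p+g*z1,R1,feed=.05); arm.sleep(.2); f0=arm.current_force()[2]
for z in np.arange(.083,.070,-.001):
    p[2]=z; arm.move_l(p+g*z1,R1,feed=.04); arm.sleep(.05); f=arm.current_force()[2]-f0
    if f>2.5: break
print(z,f,arm.current_width())
arm.grip(.085); arm.sleep(.3)
print(arm.current_force()[2]-f0)
arm.move_l(p+g*z1-.10*z1,R1,feed=.12)
top=np.array([.51,-.195,.20]); Rd=rot([0,0,-1],[0,-1,0])
arm.move_to(top+[-.03,0,0],Rd)
lookwrist("w1"); print(arm.current_t(),arm.current_joint_positions())
```

```text
0.079 7.52479901806905 0.0644089494155625
-0.23717601820445872
11.425 [-28.6734  20.75    92.98    -0.0325  66.3563  61.2869]
```

View pics/w1.png

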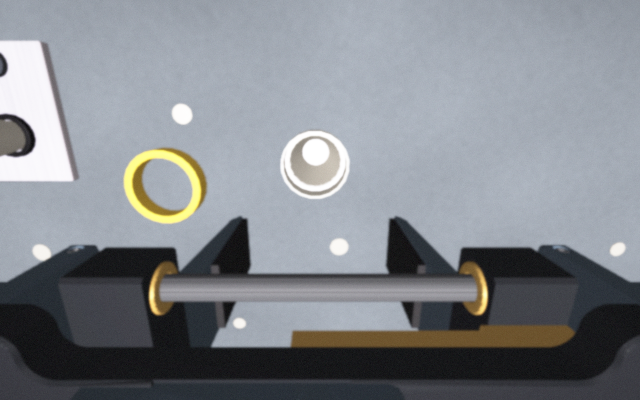

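Wrist view: cup standing alone, rim centre about (315,164). Now the re-grasp from above and a look at the stand.

Run:
```python
from h import *
c=ray(wc("w1"),315,164,.09); print("cup",c)
Rd=rot([0,0,-1],[0,-1,0])
arm.move_l([c[0],c[1],.14],Rd,feed=.15); arm.move_l([c[0],c[1],.0715],Rd,feed=.08)
f0=arm.current_force()[2]
arm.grip(.05); print("w",arm.current_width(),arm.current_force()[2]-f0)
arm.move_l([c[0],c[1],.23],Rd,feed=.15)
arm.move_to([.445,.156,.225],Rd)
lookwrist("w2"); print(arm.current_width(),arm.current_t(),arm.current_joint_positions())
cv2.imwrite("pics/side2.png",arm.snapshot("side")[:,:,::-1])
```

```text
cup [ 0.5091 -0.1919  0.09  ]
w 0.06366420679338954 5.241626890453623
0.06342869827332812 16.0833 [ 11.9551  15.2504  97.0183  -0.0092  67.7256 102.0241]
```

View pics/w2.png

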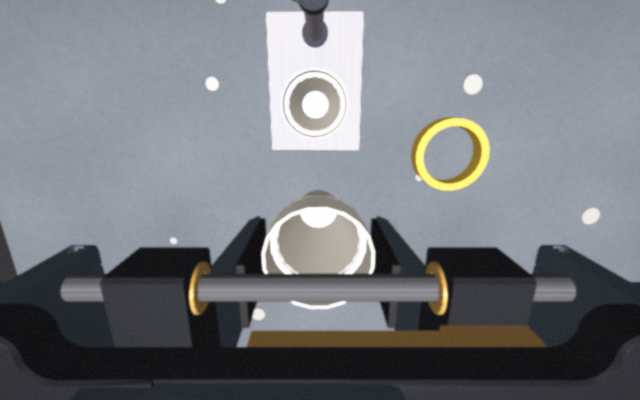

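Run:
```python
from h import *
c=wc("w2"); print("lower",ray(c,315,104,.102),"held",ray(c,319,256,.2435),arm.current_ee_pos())
print("post top px?",ray(c,315,104,.102)-ray(c,319,256,.2435))
im=cv2.imread("pics/w2.png")
cv2.imwrite("pics/w2c.png",cv2.resize(im[60:320,230:410],None,fx=2.2,fy=2.2,interpolation=2))
```

```text
lower [0.5279 0.1585 0.102 ] held [0.4475 0.1554 0.2435] [0.4456 0.1552 0.2249]
post top px? [ 0.0804  0.0031 -0.1415]
```

View pics/w2c.png

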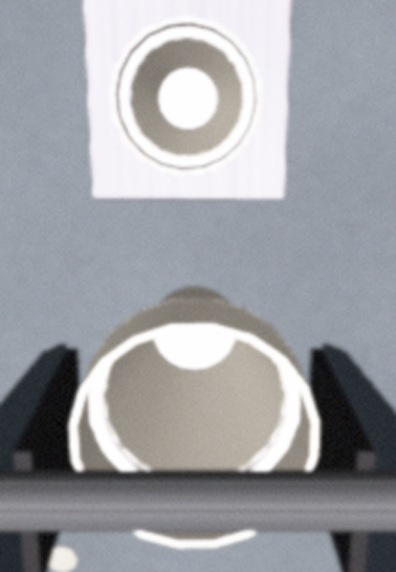

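Lower rim centre is at about (314.5,103.6) and the held rim at (318.4,257.7). I lower the cup while watching the force.

Run:
```python
from h import *
Rd=rot([0,0,-1],[0,-1,0]); p=np.array([.5265,.1575,.225])
arm.move_l(p,Rd,feed=.12); p[2]=.185; arm.move_l(p,Rd,feed=.1); arm.sleep(.15); f0=arm.current_force()
for z in np.r_[np.arange(.180,.118,-.005),np.arange(.116,.100,-.001)]:
    p[2]=z; arm.move_l(p,Rd,feed=.06); f=arm.current_force()-f0
    if z<.13: print(round(z,4),f)
    if f[2]>6 or np.linalg.norm(f[:2])>8: break
print(arm.current_ee_pos(),arm.current_width(),arm.current_t())
cv2.imwrite("pics/side3.png",cv2.resize(arm.snapshot("side")[210:380,180:400,::-1],None,fx=3,fy=3,interpolation=2))
```

```text
0.13 [ 0.8407 -0.9792 -0.168 ]
0.125 [-0.0244 -1.1251 -0.6139]
0.12 [-0.1497  0.0113 -0.0483]
0.116 [ 0.2268  0.253  -0.4965]
0.115 [ 0.7169 -0.5662 -0.8767]
0.114 [ 0.0404 -1.1168 -0.1382]
0.113 [-0.6735 -0.2052 -1.0648]
0.112 [-0.0526 -1.3811 -1.1624]
0.111 [-0.2435  0.2957 -0.7466]
0.11 [ 0.5972 -0.4227 -0.9005]
0.109 [-0.4241 -0.3834  1.0135]
0.108 [1.3792 2.0343 4.0982]
0.107 [ 2.0633  2.8912 13.2163]
[0.5277 0.1581 0.1079] 0.06350476746497458 23.4167
```

View pics/side3.png

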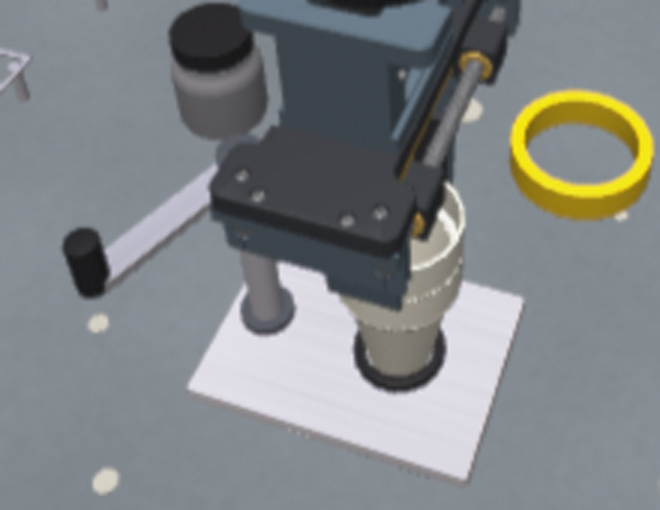

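Run:
```python
from h import *
s=arm.get_calibration("side"); print("knob side",ray(s,208,290,.164),"pivot side",ray(s,180+240/3,210+152/3,.142))
Rd=rot([0,0,-1],[0,-1,0]); p=arm.current_ee_pos()
arm.grip(.085); arm.sleep(.2); print(arm.current_force(),arm.current_width())
arm.move_l([p[0],p[1],.24],Rd,feed=.12)
# knob look: tool behind along -x
arm.move_to([.555,.215,.25],Rd); arm.grip(.034)
lookwrist("w3"); print(arm.current_t())
u=np.array([.637-.6055,.2365-.158]);u/=np.linalg.norm(u)
for th in np.linspace(np.arctan2(u[1],u[0]),np.pi+.017,5):
    y=[-np.sin(th),np.cos(th),0]; k=np.array([.6055,.158,.146])+.088*np.array([np.cos(th),np.sin(th),0])
    print([ (None if q is None else np.round(q)) for q in (arm.solve_ik(k,rot([0,0,-1],np.array(y)*sg)) for sg in(1,-1))])
```

```text
knob side [0.6337 0.2418 0.164 ] pivot side [0.6046 0.1594 0.142 ]
[ 0.466  -0.0135 -0.7679] 0.08485904595329093
26.7667
[array([  16.,   36.,   73.,   -0.,   71., -143.]), array([16., 36., 73., -0., 71., 37.])]
[array([  17.,   34.,   79.,   -0.,   68., -169.]), array([17., 34., 79., -0., 68., 11.])]
[array([ 17.,  30.,  85.,  -0.,  64., 162.]), array([ 17.,  30.,  85.,  -0.,  64., -18.])]
[array([ 15.,  28.,  91.,  -0.,  62., 132.]), array([ 15.,  28.,  91.,  -0.,  62., -48.])]
[array([ 10.,  26.,  94.,  -0.,  60., 100.]), array([ 10.,  26.,  94.,  -0.,  60., -80.])]
```

View pics/w3.png

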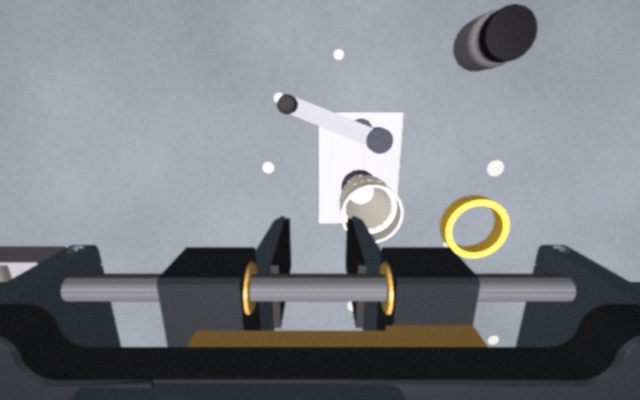

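Wrist view: the pair is nested and upright, knob at (287,104), hinge cap at (379,140). Next I straddle the knob and swing the arm.

Run:
```python
from h import *
c=wc("w3"); k=ray(c,287,104,.164); pv=ray(c,379,140,.143); print(k,pv,np.linalg.norm((k-pv)[:2]),"rim",ray(c,371.5,212,.126))
piv=np.array([.6055,.158]); k=(k[:2]+[.6354,.2392])/2   # mean of wrist and top/side
d=k-piv; th0=np.arctan2(d[1],d[0]); print(k,th0,np.linalg.norm(d))
down=[0,0,-1]
def pose(th,z,r=.088): return np.r_[piv+r*np.array([np.cos(th),np.sin(th)]),z],rot(down,[np.sin(th),-np.cos(th),0])
q,R=pose(th0,.20); arm.move_to(q,R)
q,R=pose(th0,.147)
f0=arm.current_force(); arm.move_l(q,R,feed=.08); print("down",arm.current_force()-f0)
N=14; end=np.pi+.017
for i in range(1,N+1):
    th=th0+(end-th0)*i/N; q,R=pose(th,.147); arm.move_l(q,R,feed=.08); f=arm.current_force()-f0
    if np.linalg.norm(f)>15: break
print(th,f,arm.current_t())
while th<end+.16:   # trailing finger brings the knob to its stop
    th+=.012; q,R=pose(th,.147); arm.move_l(q,R,feed=.03); f=arm.current_force()-f0
    if np.linalg.norm(f[:2])>6: break
print(th-np.pi,f,arm.current_t())
cv2.imwrite("pics/top4.png",cv2.resize(arm.snapshot("side")[210:380,180:400,::-1],None,fx=3,fy=3,interpolation=2))
```

```text
[0.6373 0.2405 0.164 ] [0.6063 0.1606 0.143 ] 0.08571777679079771 rim [0.5313 0.1607 0.126 ]
[0.6363 0.2399] 1.2104554185318293 0.08747385164235534
down [ 0.7187 -0.1424  1.0031]
3.158592653589793 [0.876  0.6367 0.646 ] 32.925
0.10099999999999998 [ 0.9606  6.2442 -0.5533] 34.675
```

Run:
```python
from h import *
p=arm.current_ee_pos(); arm.move_l(p+[0,.005,0],feed=.05); print(arm.current_force())
arm.move_l(p+[0,.005,.10],feed=.12); arm.move_l(p+[-.10,.005,.14],feed=.2); lookwrist("w5")
arm.move_to([.33,-.25,.30],rot([0,0,-1],[0,-1,0])); print(arm.current_t())
im=arm.snapshot("side")[:,:,::-1]; t=arm.snapshot("top")[:,:,::-1]
cv2.imwrite("pics/end.png",np.hstack([cv2.resize(im[200:360,170:340],(400,376),interpolation=2),cv2.resize(t[110:270,150:320],(400,376),interpolation=2)]))
```

```text
[-0.4611  0.0337 -0.5777]
38.7083
```

View pics/end.png

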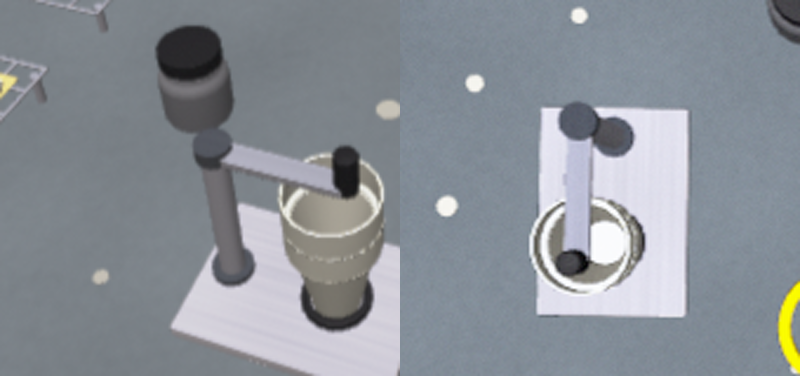

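Run:
```python
from h import *
c=arm.get_calibration("top"); k=ray(c,223.1,221.5,.164); p=ray(c,226,161.5,.143); d=(k-p)[:2]
print(k,p,np.linalg.norm(d),np.degrees(np.arctan2(-d[1],-d[0])), "stand yaw ~1deg")
arm.sign_off(); print(arm.current_t())
```

```text
[0.5184 0.1548 0.164 ] [0.6054 0.1567 0.143 ] 0.08705411243810386 1.2601473057880959 stand yaw ~1deg
the job is handed in; nothing more can be done
the job is handed in; nothing more can be done
```

The job is done and handed in, at about 39 s of the 64 s allowed.

- **Standing the cup:** I gripped the lying cup by its collar, turned it upright, lowered it to contact on the bare bench (7.5 N) and let go. The wrist view then showed it standing free.
- **Nesting:** I picked it up again from above and lowered it into the lower cup until its shoulder met the rim. The force rose to 13 N with the TCP at z = 0.108 m, against about 0.107 m expected. I let go only after that.
- **Keeper arm:** I swung it by its knob until it met its stop. The force rose from under 1 N to about 6 N at the angle where the stop was expected.

**Last checks:** The side and top views showed the pair nested upright in the stand with the keeper arm over it and the gripper clear. The arm measured about 1.3° in world axes against a stand turned by about 1°, so it is at its stop within reading error. I never went near the jar or the tape roll, and in the pictures they look unmoved, but I did not measure their positions again.

**Disagreements:** Position estimates from the top, side and wrist cameras differed by up to about 6 mm (worst for the keeper knob and the lower cup), so I used a value between them. No check failed.

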